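# Return a hardware jar to its place in a tight rack

### The job

Put the glass jar that stands alone on the bench back into the steel rack, in the wide gap in the middle of the row. The gap is too narrow as it is: slide the jars on both sides of it apart until they are close up against the end stops, then slip the jar in square and upright until it stands flat on the tray like the others, and let go. They are glass, so never push a jar of the row, or press the one you put in against the others or the rack, with more than about 2.5 kg (25 N); keep the row standing, and do not disturb the other things on the bench.

Things in the scene. Friction and masses are not known exactly. Their poses are not given: they have to be found in the camera images.
- rack: grey steel tray fixed to the bench, 366 mm long along its y. Origin under its middle, at bench height. Floor top at z = 4 mm, 65 mm wide inside; lips front and back 18 mm high, outer faces at x = -35.5 and +35.5. Four jars stand in it between two rigid steel end stops, 50 mm high plates clamped 302.5 mm apart inside (five jars fill 300), the pair up to 8.5 mm off the tray's middle along y: not measured, to be felt
- spare_jar: square clear-glass jar of hardware, alone on the bench, 0.15 to 0.27 kg. Origin under its base centre, z up, x and y square to its sides. Glass 60 x 60 mm, 60 mm high, upright sides, bottom edge bevelled (base 50 x 50, full width from 5 mm up). Steel lid 52 mm across from 60 to 80 mm height. Any side may face any way; in the rack only its two sides facing the lips leave room for fingers
- jar_a: jar standing in the rack, outermost at the +y end; same make, size and axes as spare_jar, origin under its base centre
- jar_b: jar standing in the rack, beside the wide gap (36 to 40 mm at the start, near the tray's middle) on its +y side; up to 22 mm of slack between it, jar_a and the end stop; same make, size and axes as spare_jar, origin under its base centre
- jar_c: jar standing in the rack, beside the wide gap on its -y side; up to 22 mm of slack between it, jar_d and the end stop; same make, size and axes as spare_jar, origin under its base centre
- jar_d: jar standing in the rack, outermost at the -y end; same make, size and axes as spare_jar, origin under its base centre
- screwdriver: bystander: screwdriver 200 mm long lying behind the rack (its +x side), origin about its middle, along its x
- wrench: bystander: wrench 170 mm long lying on the bench between the robot and the rack
- paper_cup: bystander: paper cup, 72 mm wide, 80 mm high, origin under its base
- tape_roll: bystander: black tape roll lying flat, 90 mm wide, 24 mm high, origin under its centre
- water_bottle: bystander: clear bottle, 62 mm wide, 200 mm high, origin under its base
- grease_tin: bystander: round metal tin, 84 mm wide, 60 mm high, origin under its base
- hammer: bystander: hammer 270 mm long lying on the bench to the robot's left
Not all that is in view belongs to the job. What is shaped like the jar_c but turquoise is not meant.

How it is judged:
On the way:
1. the gap between jar_b and jar_c is opened to the width of a jar (horizontal distance between jar_b and jar_c above 0.119 m), for 0.2 s.
At the end, for the whole second after the job is handed in: the spare jar stands in the tray between jar_b and jar_c (centres within 63.5 mm of its own), within 6 mm of the tray's centre line, flat on the floor within 2 mm, upright within 0.05 rad, square within 0.07 rad, released; the four other jars stand flat and upright in the tray; all at rest (z of spare_jar in the frame of rack between 0.002 and 0.006 m and angle between each of spare_jar, jar_a, jar_b, jar_c, jar_d's own z axis and vertical below 0.05 rad and z of jar_a in the frame of rack between 0.002 and 0.006 m and linear speed of each of jar_a, jar_b, jar_c, jar_d, spare_jar below 0.01 m/s and z of jar_b in the frame of rack between 0.002 and 0.006 m and z of jar_c in the frame of rack between 0.002 and 0.006 m and z of jar_d in the frame of rack between 0.002 and 0.006 m and horizontal distance between spare_jar and jar_b below 0.0635 m and horizontal distance between spare_jar and jar_c below 0.0635 m and horizontal distance between jar_b and jar_c above 0.119 m and x of spare_jar in the frame of rack between -0.006 and 0.006 m and (angle between the x axis of spare_jar and the x axis of rack, either way round below 0.07 rad or angle between the x axis of spare_jar and the y axis of rack, either way round below 0.07 rad) and contact force between the fingers and spare_jar below 0.5 N); the robot touches nothing.
It fails at once if a jar in the row is pressed by the robot with more than 25 N (contact force between any of the fingers, the arm and jar_a above 25 N or contact force between any of the fingers, the arm and jar_b above 25 N or contact force between any of the fingers, the arm and jar_c above 25 N or contact force between any of the fingers, the arm and jar_d above 25 N).
It fails at once if the spare jar is pressed against a jar of the row, or onto the rack, with more than 25 N (contact force between spare_jar and jar_a above 25 N or contact force between spare_jar and jar_b above 25 N or contact force between spare_jar and jar_c above 25 N or contact force between spare_jar and jar_d above 25 N or contact force between spare_jar and rack above 25 N).
It fails at once if a jar of the row is tipped by more than 15 degrees or lifted more than 15 mm off the tray (angle between any of jar_a, jar_b, jar_c, jar_d's own z axis and vertical above 0.26 rad or z of any of jar_a, jar_b, jar_c, jar_d in the frame of rack above 0.019 m).
It fails at once if something else on the bench is moved by more than 20 mm (distance of any of screwdriver, wrench, paper_cup, tape_roll, water_bottle, grease_tin, hammer from where it was at the start of the episode above 0.02 m).
It also fails if it takes over 72 s, if anything falls off the work surface, if the arm or the gripper's body presses on something with over 40 N, if the wrist force passes 120 N, or if a joint passes its speed limit or range.

### The arm

A 6-joint arm with a two-finger parallel gripper is mounted at the origin on the work surface. World frame = base frame: x ahead of the robot, y to its left, z up, the work surface at z = 0. Lengths are in m, angles in rad, forces in N, time in s.
With the tool pointing down it reaches from about 0.35 to 0.875 m from the base axis. Payload 4.2 kg.
Tool frame: the origin (TCP) lies between the finger pads; the fingertips stand 19 mm ahead of it and the grasp point (between the pads) is the TCP; z points along the fingers, x is the direction in which the jaws open and shut, and the axes are right-handed (so a half turn about z gives the same grasp; the last joint's range is limited). The gripper opens to 85 mm and grips with 20 to 120 N. Pads are 22 mm wide; open, the fingers measure 114 mm over their backs; the gripper's body (76 mm by 85 mm) begins 54 mm behind the grasp point. The pads swing forward as they close: fully open they stand 13 mm farther back than shut.
Start: joints at [-0.956, 0.385, 0.008, 0, -1.194, -0.259], TCP at [0.218, -0.586, 0.225] pointing down, gripper open.
Joint ranges: [-3.14, 3.14], [-1.21, 2.06], [-1.07, 1.41], [-3.16, 2.05], [-2.99, -0.16], [-3.1, 3.1]. Speed limits (rad/s): [2.79, 2.79, 3.14, 3.14, 3.14, 3.14].

### API

Orientations are given as [roll, pitch, yaw] about the fixed x, y, z axes, in that order (R = Rz(yaw) Ry(pitch) Rx(roll)).
In Python, from rig import r, eoat, viewer, sensors gives the robot as it stands. Calls block until the motion is done:
- r.move_ptp(position, orientation): joint-space move of the TCP to a pose.
- r.move_linear(position, speed=0.15, rot=None, guard=None): straight line of the TCP; rot=None keeps the orientation; speed is the mean speed in m/s. With guard (N) it stops when the force on the tool has changed by that much, and returns True; else False.
- r.move_j(angles): joint-space move.
- eoat.open_jaws() and eoat.close_gripper(newtons=None): open the fingers fully, or close them until they stop; newtons is the grip in N (None keeps the last).
- r.dwell(seconds).
- r.solve_ik(position, orientation): joint angles nearest the present ones, or None.
- viewer.read_camera(name): name is "side" or "top" or "wrist"; returns a dict with "frame" (400x640x3 uint8, red, green, blue), "camera_matrix" (3x3 intrinsics, pixels), "R" (3x3) and "t" (3): a world point X has camera coordinates R X + t. Camera axes: x right, y down, z forward; pixel columns grow to the right and rows downward; lengths in m; the calibration is good to about 2 mm. A picture is of the moment at which its call begins. There is no depth.
A pose or a line that the arm cannot do raises r.PlanningError and nothing moves.
- r.job_done(): hands the job in, once; it reports no verdict.
Readings, each from a call of its own:
- sensors.get_time(): time.
- sensors.get_joint_pos(): joint angles.
- sensors.get_joint_vel(): joint speeds.
- sensors.get_tau(): joint torques, N m.
- sensors.get_tool_pos(): TCP position.
- sensors.get_ee_rot(): TCP orientation.
- sensors.get_ft_force(): force on the tool from outside, world axes, zero at the start.
- sensors.get_wrist_torque(): the same for the moment, N m.
- sensors.get_width(): finger opening in m.
Only numpy, scipy, OpenCV 4.12 (cv2) and the standard library are available. Lean on these libraries where they do the work, as an engineer would, in place of code of your own. Each camera call takes 0.05 s, during which the arm holds its last target. There are 200 camera calls.

## Working session

There is one attempt and no reset: what is moved stays moved. The work goes in short steps, each a Python script; the robot and the scene stay as the last script left them, time stands still between calls to the robot, and variables do not carry over. Pictures are saved under pics/ and viewed, about 8 in all and at most 12, crops included, and the job is handed in when it is done.

```bash
ls; mkdir -p pics; python3 - <<'E'
from rig import r,eoat,viewer,sensors
import cv2,numpy as np,pickle
d={}
for n in ["side","top","wrist"]:
    c=viewer.read_camera(n); d[n]=c
    cv2.imwrite(f"pics/{n}0.png",c["frame"][:,:,::-1])
    print(n,np.round(c["camera_matrix"],1).tolist(),np.round(c["R"],3).tolist(),np.round(c["t"],3).tolist(),"pos",np.round(-c["R"].T@c["t"],3))
pickle.dump(d,open("c0.pkl","wb"))
print(sensors.get_time(),sensors.get_tool_pos(),sensors.get_ee_rot(),sensors.get_width())
E
```

```text
pics
side [[439.3, 0.0, 319.1], [0.0, 439.3, 204.2], [0.0, 0.0, 1.0]] [[-0.79, -0.614, -0.004], [-0.395, 0.514, -0.761], [0.469, -0.6, -0.648]] [0.407, 0.263, 1.166] pos [-0.122  0.814  0.958]
top [[362.7, 0.0, 324.9], [0.0, 362.7, 197.6], [0.0, 0.0, 1.0]] [[-0.01, -1.0, 0.001], [-0.993, 0.01, -0.121], [0.121, -0.002, -0.993]] [-0.038, 0.557, 0.983] pos [ 0.434 -0.042  1.043]
wrist [[350.6, 0.0, 312.6], [0.0, 350.6, 195.5], [0.0, 0.0, 1.0]] [[-0.347, 0.938, 0.001], [0.888, 0.329, 0.321], [0.301, 0.113, -0.947]] [0.624, -0.043, 0.381] pos [ 0.141 -0.614  0.373]
0.15 [ 0.21756439 -0.58543027  0.22420576] [-3.14146854e+00 -1.66171079e-03  1.92645889e+00] 0.08521623448611158
```

View pics/top0.png

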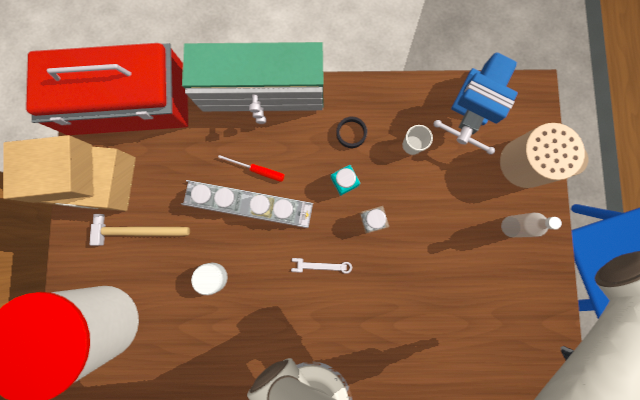

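View pics/side0.png

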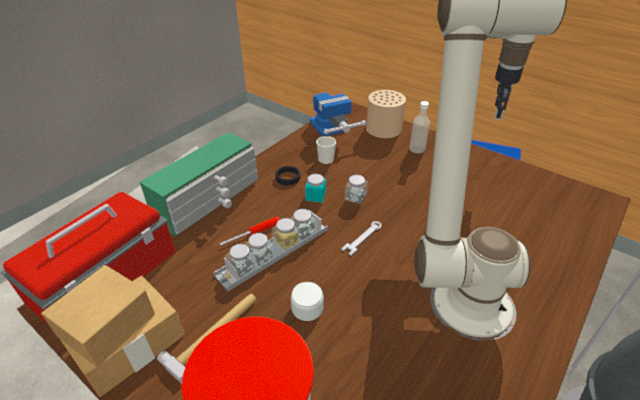

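The spare jar is the clear one alone at top (375,219), side (356,190). The one at top (346,179) has the same shape but is turquoise, so it's the decoy. The rack runs from (187,192) to (311,215), with four lids in it. I'll measure these roughly and enlarge a crop to confirm.

```bash
cat > h.py <<'E'
import numpy as np,cv2
def ray(c,uv,z):
    K,R,t=[np.asarray(c[k]) for k in("camera_matrix","R","t")]
    o=-R.T@t; d=R.T@np.linalg.solve(K,[uv[0],uv[1],1.]); return o+d*(z-o[2])/d[2]
def proj(c,X):
    p=np.asarray(c["R"])@np.asarray(X)+c["t"]; p=np.asarray(c["camera_matrix"])@p; return p[:2]/p[2]
E
python3 - <<'E'
import pickle; from h import *
d=pickle.load(open("c0.pkl","rb"));c=d["top"];f=c["frame"]
x0,y0,x1,y1=175,150,405,250
im=cv2.resize(f[y0:y1,x0:x1],None,fx=3.4,fy=3.4,interpolation=cv2.INTER_CUBIC)
cv2.imwrite("pics/topcrop.png",im[:,:,::-1])
g=cv2.cvtColor(im,cv2.COLOR_RGB2GRAY)
C=cv2.HoughCircles(g,cv2.HOUGH_GRADIENT,1.5,40,param1=120,param2=22,minRadius=26,maxRadius=42)
for u,v,rad in C[0]:
    p=(u/3.4+x0,v/3.4+y0); print(np.round(p,1),round(rad/3.4,1),np.round(ray(c,p,.084),4))
for p in [(187,192),(311,215)]: print(ray(c,p,.018))
for n,p,z in [("cup",(418,138),.08),("tape",(351,132),.02),("whitetin",(209,278),.06),("bottle",(555,223),.2),("wr1",(295,265),0),("wr2",(348,267),0),("tq",(346,178),.08),("sd1",(219,157),.01),("sd2",(283,177),.01),("hh",(188,231),.02)]: print(n,np.round(ray(c,p,z),3))
E
```

```text
[259.5 204. ] 9.5 [0.5352 0.1305 0.084 ]
[376.4 219.5] 10.2 [ 0.4911 -0.1791  0.084 ]
[346.  177.1] 9.6 [ 0.6055 -0.1005  0.084 ]
[223.8 197. ] 9.6 [0.5551 0.2258 0.084 ]
[282.4 208.9] 9.2 [0.5217 0.0694 0.084 ]
[199.9 193. ] 10.6 [0.5664 0.2896 0.084 ]
[301.4 210.7] 10.2 [0.5165 0.0191 0.084 ]
[307.6 194.3] 10.1 [0.56   0.0026 0.084 ]
[0.57876365 0.34935226 0.018     ]
[ 0.50959347 -0.00381707  0.018     ]
cup [ 0.713 -0.299  0.08 ]
tape [ 0.75  -0.121  0.02 ]
whitetin [0.341 0.267 0.06 ]
bottle [ 0.472 -0.577  0.2  ]
wr1 [0.37  0.043 0.   ]
wr2 [ 0.362 -0.107  0.   ]
tq [ 0.604 -0.101  0.08 ]
sd1 [0.682 0.263 0.01 ]
sd2 [0.621 0.077 0.01 ]
hh [0.468 0.342 0.02 ]
```

View pics/topcrop.png

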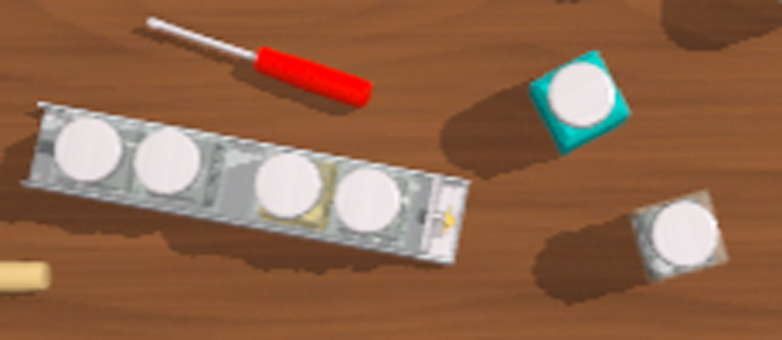

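The crop confirms it: the clear spare jar is at top ~(376,219), turned about 15°, and the turquoise decoy is at (346,178). Rack yaw is about -0.2, with the gap near (0.545,0.178). Next I'll take near looks with the wrist camera.

```bash
python3 - <<'E'
from rig import r,eoat,viewer,sensors
import pickle; from h import *
P=np.pi; d={}
eoat.close_gripper(20)
for n,p in [("sp",[.455,-.17,.24]),("rk",[.50,.18,.25])]:
    r.move_ptp(p,[P,0,1.37]); c=viewer.read_camera("wrist"); d[n]=c
    print(n,sensors.get_time(),np.round(sensors.get_joint_pos(),2),sensors.get_ft_force(),sensors.get_width())
    cv2.imwrite(f"pics/w_{n}.png",c["frame"][:,:,::-1])
pickle.dump(d,open("c1.pkl","wb"))
E
```

```text
sp 2.7167 [-0.02  0.13 -0.3   0.   -1.14 -1.75] [ 0.41070392 -0.18660114  0.58554442] 0.0001323710541119206
rk 4.0917 [ 0.65  0.21 -0.18  0.   -1.18 -2.42] [-0.17810472 -0.39924137  0.39466794] -0.0003659135758151589
```

View pics/w_rk.png

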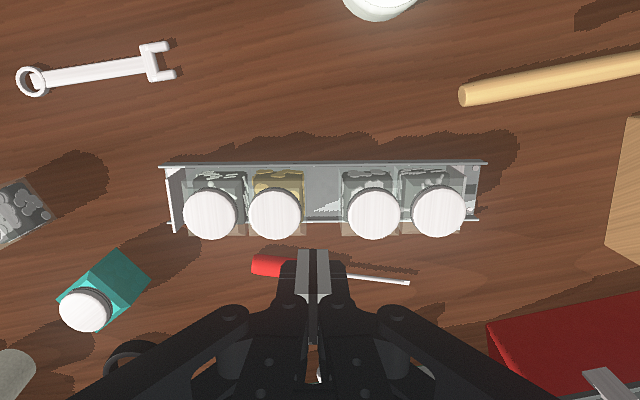

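View pics/w_sp.png

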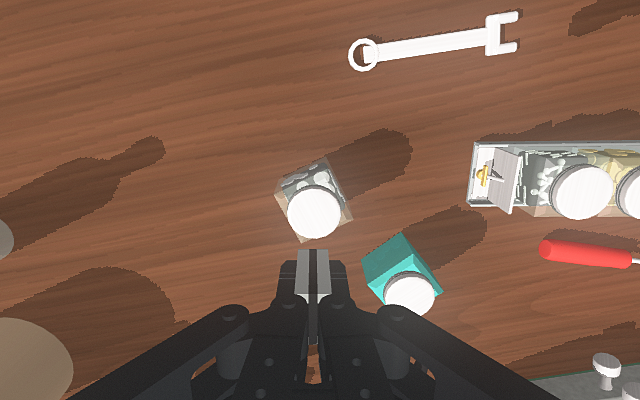

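Wrist views: the rack runs from (160,163) to (487,163), with lids at (210,214), (276,213), (369,214) and (438,210). The gap is at about (322,195). The spare jar's lid is at (314,212). Next: fit lids, lips and the spare's sides.

```bash
python3 - <<'E'
import pickle; from h import *
d=pickle.load(open("c1.pkl","rb"))
for n in("rk","sp"):
    c=d[n];f=c["frame"];hsv=cv2.cvtColor(f,cv2.COLOR_RGB2HSV)
    m=cv2.morphologyEx(((hsv[...,2]>225)&(hsv[...,1]<25)).astype(np.uint8),cv2.MORPH_OPEN,np.ones((9,9)))
    for k in cv2.findContours(m,0,2)[0]:
        a=cv2.contourArea(k)
        if 1200<a<4500:
            e=cv2.fitEllipse(cv2.convexHull(k)); p=ray(c,e[0],.084 if n=="rk" else .08)
            q=[ray(c,np.array(e[0])+dd,p[2]) for dd in([e[1][0]/2,0],[-e[1][0]/2,0])]
            print(n,np.round(e[0],1),np.round(e[1],1),"P",np.round(p,4),"diam~",round(np.linalg.norm(q[0]-q[1]),4))
c=d["rk"];f=c["frame"];hsv=cv2.cvtColor(f,cv2.COLOR_RGB2HSV)
w=(hsv[...,1]<60)&(hsv[...,2]>60)
N=[];F=[]
for u in range(160,486,1):
    v=np.where(w[150:245,u])[0]+150
    if len(v): N.append((u,v[0])); F.append((u,v[-1]+1))
N=np.array(N);F=np.array(F)
print("near",N[::25].tolist());print("far",F[F[:,0]<182].tolist()[::4],F[(F[:,0]>308)&(F[:,0]<342)].tolist()[::6],F[F[:,0]>462].tolist()[::3])
l=cv2.fitLine(N[(N[:,0]>170)&(N[:,0]<475)].astype(np.float32),cv2.DIST_HUBER,0,.01,.01).ravel()
for z in(0,.018):
    A=ray(c,(l[2]-140*l[0],l[3]-140*l[1]),z);B=ray(c,(l[2]+140*l[0],l[3]+140*l[1]),z)
    print("near line z",z,np.round(A,4),np.round(B,4),"yaw",np.arctan2(-(B-A)[0],(B-A)[1]))
# spare crop
f=d["sp"]["frame"][140:260,255:375];cv2.imwrite("pics/spz.png",cv2.resize(f,None,fx=4,fy=4,interpolation=2)[:,:,::-1])
f=d["rk"]["frame"][145:250,150:500];cv2.imwrite("pics/rkz.png",cv2.resize(f,None,fx=2.2,fy=2.2,interpolation=2)[:,:,::-1])
a=cv2.imread("pics/spz.png");b=cv2.imread("pics/rkz.png")
o=np.zeros((a.shape[0]//1+b.shape[0]*0,800,3),np.uint8)
W=np.zeros((480+231,770,3),np.uint8);W[:231,:b.shape[1]]=b[:231];W[231:,:480]=a
cv2.imwrite("pics/z.png",cv2.resize(W,(640,591)))
E
```

```text
rk [ 81.9 312.4] [36.2 48.1] P [ 0.6045 -0.0948  0.084 ] diam~ 0.0388
rk [373.7 215.1] [47.2 52.1] P [0.556  0.2281 0.084 ] diam~ 0.0457
rk [273.7 215.1] [47.3 51.7] P [0.5366 0.1333 0.084 ] diam~ 0.0459
rk [208.3 215.2] [46.6 52.6] P [0.5239 0.0712 0.084 ] diam~ 0.0451
rk [439.  212.8] [46.8 53.2] P [0.5664 0.2903 0.084 ] diam~ 0.0452
rk [100.8  68.8] [ 54.  110.9] P [0.3775 0.0214 0.084 ] diam~ 0.0458
sp [410.  295.9] [37.7 48.8] P [ 0.6049 -0.0982  0.08  ] diam~ 0.039
sp [313.4 213.2] [49.4 53. ] P [ 0.495  -0.1776  0.08  ] diam~ 0.0468
sp [584.3 193.2] [46.8 61.2] P [0.5259 0.073  0.08  ] diam~ 0.0435
sp [444.6  40.1] [ 52.1 166.1] P [ 0.3687 -0.0435  0.08  ] diam~ 0.0422
near [[160, 165], [185, 162], [210, 162], [235, 161], [260, 161], [285, 161], [310, 161], [335, 160], [360, 160], [385, 160], [410, 160], [435, 159], [460, 159], [485, 162]]
far [[160, 168], [164, 170], [168, 224], [172, 230], [176, 233], [180, 228]] [[309, 223], [315, 223], [321, 223], [327, 223], [333, 223], [339, 223]] [[463, 222], [466, 221], [469, 221], [472, 221], [475, 221], [478, 221], [481, 165], [484, 165]]
near line z 0 [0.4817 0.0281 0.    ] [0.5435 0.348  0.    ] yaw -0.19098495182823547
near line z 0.018 [0.4789 0.0357 0.018 ] [0.5379 0.3411 0.018 ] yaw -0.19098495182823538
```

View pics/z.png

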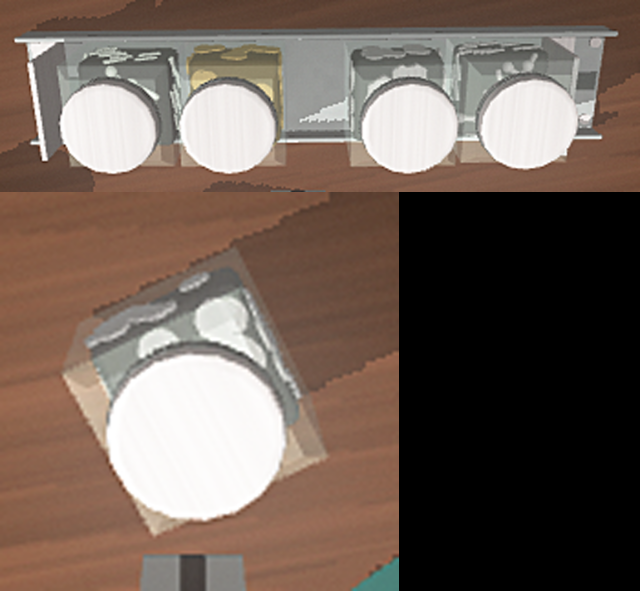

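Rack yaw is -0.191 by both the lips and the lids. The gap measures 36.8 mm, within the stated 36 to 40, and is centred near (0.546,0.181). I'll lower the closed fingers into it and push both ways under guard.

```bash
cat >> h.py <<'E'
YAW=-.191
n=np.array([np.cos(YAW),np.sin(YAW),0]);a=np.array([-np.sin(YAW),np.cos(YAW),0])
O=np.array([.5463,.1807,0])
def W(x,s,z): return (O+x*n+s*a+np.array([0,0,z])).tolist()
def L(p): q=np.asarray(p)-O; return np.round([q@n,q@a,q[2]],4)
E
python3 - <<'E'
from rig import r,eoat,viewer,sensors
import pickle; from h import *
c=pickle.load(open("c1.pkl","rb"))["rk"]
for uv in[(176,232),(325,223.5),(472,221)]: print("far outer",L(ray(c,uv,.018)))
print("near",L(ray(c,(325,160.5),0)),L(ray(c,(325,160.5),.018)))
R=[np.pi,0,np.pi/2+YAW]
r.move_ptp(W(0,0,.14),R)
g=r.move_linear(W(0,0,.048),.06,guard=4); print("down",g,L(sensors.get_tool_pos()),sensors.get_ft_force(),sensors.get_time())
if g: r.move_linear(W(0,0,.14),.1)
else:
  for s in(1,-1):
    g=r.move_linear(W(0,s*.034,.048),.02,guard=7)
    print(s,g,L(sensors.get_tool_pos()),np.round(sensors.get_ft_force(),2),sensors.get_time())
    r.move_linear(W(0,0,.048),.08)
E
```

```text
far outer [ 0.0463 -0.1741  0.018 ]
far outer [0.0373 0.0034 0.018 ]
far outer [0.0361 0.1765 0.018 ]
near [-0.0345  0.004   0.    ] [-0.0387  0.0034  0.018 ]
down False [0.0002 0.0002 0.0484] [-0.95893142 -0.82112569 -0.23000451] 6.325
1 True [-0.0005  0.0107  0.0478] [ 0.03 -2.65  3.2 ] 7.1583
-1 True [ 0.0006 -0.0264  0.0483] [-0.37  2.64  0.75] 8.7
```

```bash
python3 - <<'E'
from rig import r,eoat,viewer,sensors
import pickle; from h import *
for s,b in((1,.006),(-1,-.021)):
    r.move_linear(W(0,b,.048),.06)
    g=r.move_linear(W(0,s*.034,.048),.015,guard=10)
    print(s,g,L(sensors.get_tool_pos()),np.round(sensors.get_ft_force(),2),sensors.get_time())
r.move_linear(W(0,-.008,.048),.06)
r.move_linear(W(0,-.008,.14),.15)
r.move_ptp([.50,.18,.25],[np.pi,0,1.37]); c=viewer.read_camera("wrist"); print(sensors.get_time())
pickle.dump(c,open("c2.pkl","wb"))
f=c["frame"];hsv=cv2.cvtColor(f,cv2.COLOR_RGB2HSV);cv2.imwrite("pics/w2.png",f[120:280,130:520,::-1])
m=cv2.morphologyEx(((hsv[...,2]>225)&(hsv[...,1]<25)).astype(np.uint8),cv2.MORPH_OPEN,np.ones((9,9)))
for k in cv2.findContours(m,0,2)[0]:
    if 1600<cv2.contourArea(k)<3500:
        e=cv2.fitEllipse(cv2.convexHull(k)); print(np.round(e[0],1),L(ray(c,e[0],.084)))
E
```

```text
1 True [-0.0004  0.0106  0.0478] [ 0.15 -2.06  3.55] 10.2083
-1 True [ 0.0013 -0.026   0.0483] [1.4  2.75 0.38] 11.475
13.3083
[252.3 217.3] [ 0.0005 -0.0683  0.084 ]
[377.4 215.8] [0.0002 0.053  0.084 ]
[190.  216.5] [-0.0009 -0.1286  0.084 ]
[439.5 213.8] [-0.0013  0.1128  0.084 ]
[100.7  67. ] [-0.1377 -0.1874  0.084 ]
```

View pics/w2.png

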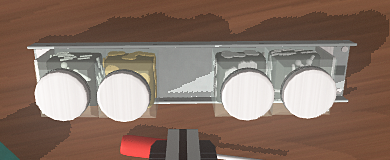

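The gap is now 121.3 mm between jar_b and jar_c. By lids it is centred at s = -7.7 mm, and by feel at -7.8 mm, so these agree. I'll fit the spare's yaw from its top corners, centre it with a first grip, then grip at 90° and lift.

```bash
python3 - <<'E'
from rig import r,eoat,viewer,sensors
import pickle,sys; from h import *
c=pickle.load(open("c1.pkl","rb"))["sp"]
k=lambda x,y:(255+x/3.325,140+(y-192)/3.325)
B,Rr,Lf=[ray(c,k(*p),.06)for p in((153,535),(327,457),(65,375))]
print(B,Rr,Lf,np.linalg.norm(Rr-B),np.linalg.norm(Lf-B))
ang=[np.arctan2(*(v[:2][::-1]))for v in(Rr-B,Lf-B)]
y=[(t+np.pi/4)%(np.pi/2)-np.pi/4 for t in ang]; print("edges",y,"centre",(Rr+Lf)/2)
psi=np.mean(y); ce=np.array([.494,-.178])
print("psi",psi)
if abs(y[0]-y[1])>.2: sys.exit()
up=lambda z:[ce[0],ce[1],z]
eoat.open_jaws()
r.move_ptp(up(.15),[np.pi,0,psi])
g=r.move_linear(up(.042),.12,guard=6); print("down",g,sensors.get_tool_pos())
if g: r.move_linear(up(.15)); sys.exit()
eoat.close_gripper(20); print(sensors.get_width(),sensors.get_ft_force()); eoat.open_jaws()
r.move_linear(up(.12),.15)
R2=[np.pi,0,psi-np.pi/2]
r.move_ptp(up(.12),R2)
g=r.move_linear(up(.042),.12,guard=6); print("down2",g)
if g: r.move_linear(up(.15)); sys.exit()
eoat.close_gripper(40); print(sensors.get_width(),sensors.get_ft_force(),sensors.get_tool_pos())
r.move_linear(up(.20),.15)
r.dwell(.1);print(sensors.get_width(),sensors.get_ft_force(),sensors.get_time(),sensors.get_joint_pos())
for n in("wrist","side"):
    cv2.imwrite(f"pics/g_{n}.png",viewer.read_camera(n)["frame"][:,:,::-1])
E
```

```text
[ 0.53302442 -0.19854042  0.06      ] [ 0.51787553 -0.14086308  0.06      ] [ 0.4760809  -0.21310154  0.06      ] 0.05963358657085128 0.058775767392682955
edges [np.float64(0.25684772298081704), np.float64(0.25034717917722515)] centre [ 0.49697821 -0.17698231  0.06      ]
psi 0.2535974510790211
down False [ 0.49470756 -0.17795541  0.04265516]
0.05878499464519384 [0.4022809  0.77500975 3.99488067]
down2 False
0.058751352392106625 [-0.60235238  0.66941292  6.76131096] [ 0.49467923 -0.17806014  0.04321132]
0.058391616854367265 [ 0.59833356 -1.1732734  -1.71611615] 24.3 [-3.66084371e-02  2.37187862e-01 -2.75429118e-01 -3.12431847e-04
 -1.06075643e+00  1.86097307e+00]
```

View pics/g_wrist.png

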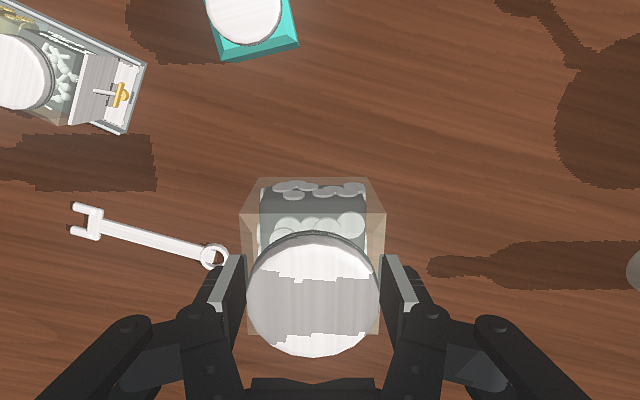

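The jar is held square and centred: lid at u≈314, pads on both sides, opening 58.4 mm. Moving it over the gap, then down under guard.

```bash
python3 - <<'E'
from rig import r,eoat,viewer,sensors
from h import *
x0,s0=.0003,-.0078
R=[np.pi,0,YAW]
r.move_ptp(W(x0,s0,.20),R)
r.move_linear(W(x0,s0,.12),.12); r.dwell(.2)
p=L(sensors.get_tool_pos()); print(p,sensors.get_ee_rot(),sensors.get_time())
dx,ds=x0-p[0],s0-p[1]
if max(abs(dx),abs(ds))<.003: x0+=dx; s0+=ds
c=viewer.read_camera("wrist");cv2.imwrite("pics/p0.png",c["frame"][:,:,::-1])
g=r.move_linear(W(x0,s0,.058),.04,guard=5); print(g,L(sensors.get_tool_pos()),np.round(sensors.get_ft_force(),2),sensors.get_time())
if not g:
    g=r.move_linear(W(x0,s0,.044),.015,guard=5); print(g,L(sensors.get_tool_pos()),np.round(sensors.get_ft_force(),2),np.round(sensors.get_wrist_torque(),2),sensors.get_time())
for n in("wrist","side"):
    c=viewer.read_camera(n);cv2.imwrite(f"pics/p1_{n}.png",c["frame"][:,:,::-1])
E
```

```text
[ 0.0007 -0.0074  0.121 ] [-3.14027439e+00 -1.47088154e-03 -1.90933712e-01] 26.75
False [ 0.     -0.0081  0.0582] [ 0.66  0.1  -2.49] 28.5
True [-0.0002 -0.0083  0.0473] [-0.87  0.    4.74] [ 0.05  0.12 -0.  ] 29.2
```

View pics/p1_wrist.png

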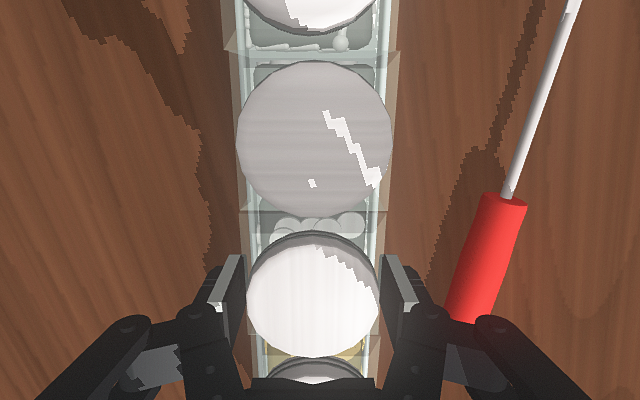

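The jar is down in the gap between its neighbours. It made first contact at TCP z = 47.3 mm, where floor contact was expected (about 47). Release, retreat and check.

```bash
python3 - <<'E'
from rig import r,eoat,viewer,sensors
from h import *
p=L(sensors.get_tool_pos())
eoat.open_jaws(); print(sensors.get_width(),np.round(sensors.get_ft_force(),2))
r.move_linear(W(p[0],p[1],.15),.10)
r.move_ptp([.50,.18,.25],[np.pi,0,1.37]); r.dwell(.3)
c=viewer.read_camera("wrist"); f=c["frame"];s=viewer.read_camera("side")["frame"]
print(sensors.get_time(),sensors.get_ft_force())
hsv=cv2.cvtColor(f,cv2.COLOR_RGB2HSV)
m=cv2.morphologyEx(((hsv[...,2]>225)&(hsv[...,1]<25)).astype(np.uint8),cv2.MORPH_OPEN,np.ones((9,9)))
for k in cv2.findContours(m,0,2)[0]:
    if 1400<cv2.contourArea(k)<3500:
        e=cv2.fitEllipse(cv2.convexHull(k)); print(np.round(e[0],1),L(ray(c,e[0],.084)))
a=cv2.resize(f[130:270,140:510],None,fx=2,fy=2);b=cv2.resize(s[190:300,190:350],None,fx=2.7,fy=2.7)
V=np.zeros((a.shape[0]+b.shape[0],740,3),np.uint8);V[:a.shape[0]]=a;V[a.shape[0]:,:b.shape[1]]=b
cv2.imwrite("pics/fin.png",V[:,:,::-1])
E
```

```text
0.0853686897804287 [-0.9  -0.91  0.47]
35.2417 [1.14803471 0.81765208 0.51329187]
[252.3 216.6] [ 0.0006 -0.0683  0.084 ]
[190.1 215.7] [-0.0009 -0.1285  0.084 ]
[377.3 214.9] [0.0001 0.0529 0.084 ]
[314.3 214.7] [-0.0007 -0.008   0.084 ]
[439.2 213. ] [-0.0013  0.1126  0.084 ]
[100.6  67.2] [-0.1368 -0.1875  0.084 ]
```

View pics/fin.png

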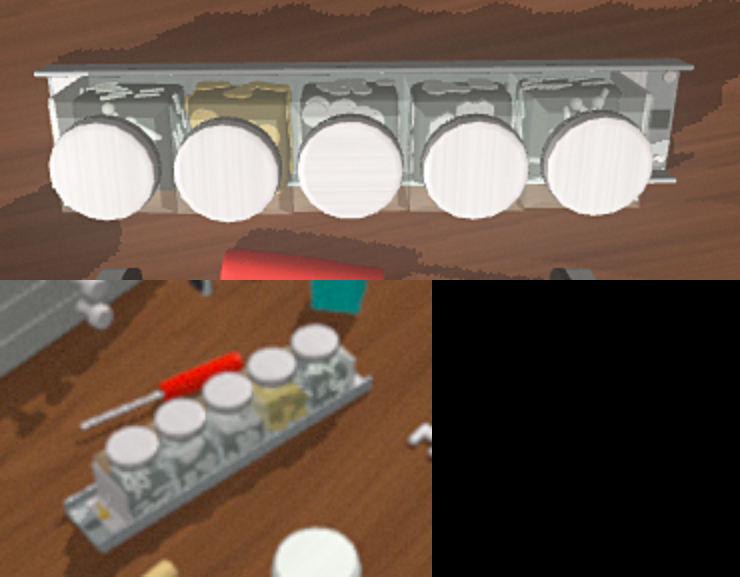

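The five lids sit level in a straight row, with the spare 60.3 and 60.9 mm from its neighbours and the gripper clear. Handing in.

```bash
python3 -c "
from rig import r
r.job_done()"
```

```text
the job is handed in; nothing more can be done
```

The spare jar is in the rack, standing between jar_b and jar_c and released. I handed the job in at about 35 s of the 72 s; the hand-in gives no verdict.

- **Opening the gap:** I pushed the jars on each side apart with the closed fingers, guarded at 7 N and then 10 N. That left 121.3 mm between jar_b and jar_c (119 needed). The gap centre by feel and by camera agreed within 0.2 mm.
- **Placing the jar:** I centred the clear jar with a first grip and gripped it again at 90°. It went down under a 5 N guard and touched only at the expected floor height (TCP z 47.3 mm).
- **Last checks:** The spare's lid is 60.3 and 60.9 mm from its neighbours (under 63.5 needed) and less than 1 mm from the estimated rack centre line. All five lids look level and in line, and the gripper is clear.
- **Not fully confirmed:** I judged "flat" and "upright" only from lid positions and pictures. I didn't measure the other bench items again, but nothing the robot did came near them. The distance between the two push stops implies closed fingers about 25 mm wide, where I had worked out 29 mm. The lid spacing confirmed the gap anyway.

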